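Clear the dressing trolley: sharps first, then steel and vials to their places

TASK

Clear up after the dressing. First, before you move anything else, drop the used plastic syringe through the slot in the lid of the yellow sharps box, so that it lies inside; then lay the steel forceps flat on the floor of the round steel dish, near its middle, and stand each of the three vials upright on the bottom of the well whose coloured collar matches its cap (red, blue, grey). Let go of everything at the end.

Things in the scene. Friction and masses are not known exactly. Their poses are not given: they have to be found in the camera images.
- syringe: Loose clear plastic 10 ml syringe lying on the table, 116 mm long (along its y axis), 25 mm over the flange; barrel 18 mm wide to grip and 19 mm high. Origin: middle of its length, at its underside. Weighs about 12 g. Plunger is fixed.
- forceps: Loose spring dressing forceps of steel (no rings) lying flat on the table, 134 mm long (along its y axis), 12 mm wide in the middle (along x), 9 mm high. Origin: middle of its length, at its underside. Does not flex.
- vial_red: Loose white glass vial with red cap, 22 mm across, 44 mm high, about 22 g. The outline you can grip is the straight glass below the shoulder, up to about 35 mm above the underside (the neck and cap above it give no grip). Origin: centre of the underside; z up along its axis. Stands upright on the table at the start.
- vial_blue: Loose amber (dark brown) glass vial with blue cap, 25 mm across, 49 mm high, about 22 g. The outline you can grip is the straight glass below the shoulder, up to about 40 mm above the underside (the neck and cap above it give no grip). Origin: centre of the underside; z up along its axis. Stands upright on the table at the start.
- vial_grey: Loose white glass vial with grey cap, 21 mm across, 39 mm high, about 22 g. The outline you can grip is the straight glass below the shoulder, up to about 32 mm above the underside (the neck and cap above it give no grip). Origin: centre of the underside; z up along its axis. Stands upright on the table at the start.
- sharps_box: Fixed yellow plastic sharps box, 105 (x) x 185 (y) x 64 mm high, with a red lid that has an open drop slot in its middle, 66 mm (along x) x 146 mm (along y). Lid 6 mm thick, its top 64 mm above the table; hollow inside, floor 3 mm above the table. Dropping the syringe in from the slot is right. Origin: centre of the underside.
- dish: Fixed round stainless dish, 166 mm across the rim, 46 mm high, with a flat floor 150 mm across, 2 mm above the table. Origin: centre of the underside.
- well_red: Well with red collar: the place of the red-capped vial. Fixed white well, 58 x 58 x 18 mm, one of three in a row (any order) along their y axes, 64 mm apart, on a steel carrier plate 204 x 72 mm (end flanges 16 mm high). Recess 46 mm across, 10 mm deep, floor 8 mm above the origin; collar top 20 mm above it: fingers holding a vial must stay above it. Origin: underside centre, 4 mm above the table; z up.
- well_blue: Well with blue collar: the place of the blue-capped vial. Otherwise as well_red: fixed, 58 x 58 x 18 mm, recess 46 mm across, floor 8 mm and collar top 20 mm above the origin (underside centre, 4 mm above the table).
- well_grey: Well with grey collar: the place of the grey-capped vial. Otherwise as well_red: fixed, 58 x 58 x 18 mm, recess 46 mm across, floor 8 mm and collar top 20 mm above the origin (underside centre, 4 mm above the table).

How it is judged:
By the outcome, as a careful person would: the job done as asked, in the order asked, and still so for the second after the job is handed in, with the robot touching nothing.
It also fails if it takes over 120 s, if anything falls off the work surface, if the arm or the gripper's body presses on something with over 40 N, if the wrist force passes 120 N, or if a joint passes its speed limit or range.

ROBOT

A 6-joint arm with a two-finger parallel gripper is mounted at the origin on a cart in front of the work surface, level with it; the furniture and walls round the work are solid. World frame = base frame: x ahead of the robot, y to its left, z up, the work surface at z = 0. Lengths are in m, angles in rad, forces in N, time in s.
With the tool pointing down it reaches from about 0.4 to 0.925 m from the base axis. Payload 12.5 kg.
Tool frame: the origin (TCP) lies between the finger pads; the fingertips stand 17 mm ahead of it and the grasp point (between the pads) lies 2 mm behind it (finger_overhang is the distance from the TCP to the fingertips, in m); z points along the fingers, y is the line along which they close (so a half turn about z gives the same grasp; the last joint's range is limited). The gripper opens to 95 mm and grips with 3 to 60 N. Pads are 20 mm wide; open, the fingers measure 119 mm over their backs; the gripper's body (75 mm by 180 mm) begins 59 mm behind the grasp point.
Start: joints at [1.17, 0.491, 1.559, -0, 1.092, -0.106], TCP at [0.182, 0.598, 0.232] pointing down, gripper open.
Joint ranges: [-3.1, 3.1], [-0.84, 2.19], [0.05, 2.79], [-1.13, 4.28], [0.06, 2.93], [-2.69, 2.69]. Speed limits (rad/s): [2.22, 2.22, 2.79, 3.14, 3.14, 3.14].

INTERFACE

Orientations are given as a unit quaternion [x, y, z, w].
In Python, from cell import get_obs, capture, job_done, search_frame, cut_out, pinpoint, finger_overhang gives the robot as it stands.
- The arm moves only by the tool apply_moves, never from a script. Its arguments are lists of equal length, an entry for each row: "dp": the shift along the world's x, y, z in units of 30 mm (1.0 is 30 mm), a list of three; "turn": the turn, a rotation vector about the world's x, y, z in units of 5 degrees (1.0 is 5 degrees), a list of three; "grip": the finger opening in mm, from 0 to 95.1. In form: {"dp": [[dx, dy, dz], ...], "turn": [[rx, ry, rz], ...], "grip": [grip, ...]}. A call has 1 to 20 rows; each row shifts and turns the commanded pose from where the row before left it; what a row does not reach is not made up. A row lasts 1/8 s, in which the tool goes at most 62.5 mm and 10.7 degrees, less where a joint would pass 70% of its speed; a pose out of reach is approached as far as the arm can. A call is refused whole if a number of a shift passes 1 or a number of a turn 1, either way. A call with a gripper value outside its range is refused whole. The fingers move at their own pace and stop on an object; the grip force is fixed at half the most. Time passes only in rows, so rows that do not move let the fingers close. It gives the time, the measured TCP pose, the force, the opening and the grip force at its end, in the units of the state.
- get_obs(): the state, without advancing time (a new reading comes with each control period).
- capture(name): name is "scene" or "top" or "wrist"; returns a dict with "color" (420x560x3 uint8, red, green, blue), "range_z" (420x560 float32, m along the optical axis (not along the pixel's ray), 0 where there is no reading), "intrinsics" (3x3 intrinsics, pixels), "dist" ([k1, k2, p1, p2, k3] as OpenCV has them; the pictures are not rectified), "origin" and "orientation" of the camera in the world. Camera axes: x right, y up, looking along -z (the intrinsics and any distortion apply to the point x, -y, -z); pixel columns grow to the right and rows downward; lengths in m; the calibration is good to about 2 mm. A picture is of the moment at which its call begins.
- job_done(): hands the job in; it is judged then, once.
Trained networks look in a picture, given as the dict that the camera call returned (one of the last four; its "shot" number tells which), for a name from the list of things; names that differ only in an ending like _2 or _b are one class to them, and where a whole thing is asked for, a point or a joint stands for the part that bears it (a point fixed in the world has none). Each returns a list of dicts, best first, with "conf" (0 to 1); they miss things now and then, are a little off and sometimes report something else, mostly with a low value. They report only what shows in the picture. A call takes as long as a camera call.
- search_frame(picture, thing): "centre" ([x, y, z] in m, in world coordinates, good to about 4 mm: the middle of the surface that is visible of it).
- cut_out(picture, thing): "pixels" (420x560 bool, what is visible of it).
- pinpoint(picture, thing): "centre" ([x, y, z] in m, in world coordinates, good to about 4 mm: a listed point, or the origin of a listed thing).
The state is a dict: "clock": time; "joint_pos": joint angles; "qvel": joint speeds; "joint_efforts": joint torques, N m; "ee_pos": TCP position; "eef_rot": TCP orientation; "ft_force": force on the tool from outside, world axes, zero at the start; "wrist_torque": the same for the moment, N m; "grip_width": opening from 0.0 (shut) to 1.0 (fully open); "grasp_force": force on a finger pad.
Only numpy, scipy, OpenCV 4.12 (cv2) and the standard library are available. Lean on these libraries where they do the work, as an engineer would, in place of code of your own. Each camera call takes 0.05 s, during which the arm holds its last target. There are 200 camera calls.

## Working session

There is one attempt and no reset: what is moved stays moved. The work goes in short steps, Python scripts to look and compute and a tool call to move; the robot and the scene stay as the last step left them, time stands still between calls to the robot, and variables do not carry over. Pictures are saved under pics/ and viewed, at most 14 in all, crops included, and the job is handed in when it is done.

Besides the shell and the picture viewer there is one more tool, called after "Call:" as name(argument=value, ...) on one line, values as JSON. apply_moves: Moves the arm, as the interface text tells. Its arguments: {"type":"object","properties":{"dp":{"type":"array"},"turn":{"type":"array"},"grip":{"type":"array"}},"required":["dp","turn","grip"]}

```bash
ls; mkdir -p pics; cat > h.py <<'E'
import numpy as np, cv2
from scipy.spatial.transform import Rotation as R
from cell import *
def save(p,n): cv2.imwrite('pics/'+n,p['color'][:,:,::-1])
def cloud(p):
    """world points for every pixel, HxWx3 (nan where no range)"""
    h,w=p['range_z'].shape
    u,v=np.meshgrid(np.arange(w),np.arange(h))
    n=cv2.undistortPoints(np.stack([u,v],-1).reshape(-1,1,2).astype(np.float64),np.array(p['intrinsics'],float),np.array(p['dist'],float)).reshape(h,w,2)
    z=p['range_z'].astype(float).copy(); z[z==0]=np.nan
    c=np.stack([n[...,0]*z,-n[...,1]*z,-z],-1)
    return c@R.from_quat(p['orientation']).as_matrix().T+np.array(p['origin'])
E
python3 - <<'E'
from h import *
o=get_obs();print(o, finger_overhang)
for n in['top','scene']:
    p=capture(n);save(p,n+'1.png');W=cloud(p)
    print(n,p['origin'],p['orientation'])
    for t in ['syringe','forceps','vial_red','vial_blue','vial_grey','sharps_box','dish','well_red','well_blue','well_grey']:
        r=pinpoint(p,t)[:1]; c=cut_out(p,t)[:1]
        s=''
        if c:
            m=c[0]['pixels'];q=W[m];q=q[~np.isnan(q[:,0])]
            if len(q)>5:
                d=q[:,:2]-q[:,:2].mean(0);e,V=np.linalg.eigh(d.T@d)
                s=(m.sum(),np.median(q,0).round(3),'z98',np.percentile(q[:,2],98).round(3),'yaw',np.degrees(np.arctan2(V[1,1],V[0,1])).round(1), 'min/max',np.percentile(q,2,0).round(3),np.percentile(q,98,0).round(3),c[0]['conf'])
        print(t,[(np.round(a['centre'],3),round(a['conf'],2)) for a in r],*s if s else '')
E
```

```text
pics
{'clock': 0.0, 'joint_pos': array([ 1.17042593e+00,  4.91544693e-01,  1.55942144e+00,  1.37752349e-05,
        1.09166850e+00, -1.05638931e-01]), 'qvel': array([ 0.00010946,  0.00102686, -0.00197591, -0.00201623,  0.00185605,
       -0.00081975]), 'joint_efforts': array([-2.28753051e-03, -6.12633276e+01, -2.58190745e+01,  6.91461540e-02,
        4.81966313e-02, -6.03358490e-05]), 'ee_pos': array([0.18147043, 0.59786171, 0.23108061]), 'eef_rot': array([ 1.46836054e-01,  9.89160706e-01, -5.02874094e-04, -1.36326881e-04]), 'ft_force': array([ 0.51565854, -0.15097928,  0.51640826]), 'wrist_torque': array([-0.01102767, -0.02150799,  0.03604687]), 'grasp_force': 0.0, 'grip_width': 1.0040798527438466} 0.017
top [0.25631111 0.03648852 1.36677692] [-0.07630359  0.08053315  0.73418693 -0.66982216]
syringe [(array([ 0.437, -0.092, -0.004]), 0.65)]
forceps [(array([ 0.66 ,  0.219, -0.002]), 0.38)]
vial_red [(array([0.426, 0.152, 0.002]), 0.36)] 59 [0.425 0.15  0.033] z98 0.048 yaw 120.4 min/max [0.417 0.139 0.   ] [0.438 0.161 0.048] 0.47
vial_blue [(array([ 0.659, -0.231,  0.006]), 0.52)] 
[... 1591 characters left out ...]
61 [0.488 0.313 0.046] z98 0.068 yaw 89.9 min/max [0.433 0.215 0.002] [0.539 0.404 0.068] 0.57
dish [(array([ 0.472, -0.277,  0.   ]), 0.65)] 5477 [ 0.475 -0.268  0.003] z98 0.048 yaw -178.3 min/max [ 0.399 -0.351  0.   ] [ 0.551 -0.198  0.048] 0.9
well_red [(array([ 0.444,  0.029, -0.005]), 0.72)] 436 [0.646 0.069 0.02 ] z98 0.027 yaw 71.3 min/max [0.618 0.038 0.01 ] [0.675 0.095 0.027] 0.68
well_blue [(array([0.657, 0.005, 0.005]), 0.6)] 583 [0.656 0.005 0.019] z98 0.027 yaw 118.6 min/max [ 0.626 -0.029  0.006] [0.687 0.039 0.027] 0.69
well_grey [(array([ 0.661, -0.062,  0.003]), 0.61)] 572 [ 0.666 -0.059  0.019] z98 0.027 yaw 64.8 min/max [ 0.635 -0.089  0.01 ] [ 0.694 -0.031  0.027] 0.86
```

View pics/top1.png

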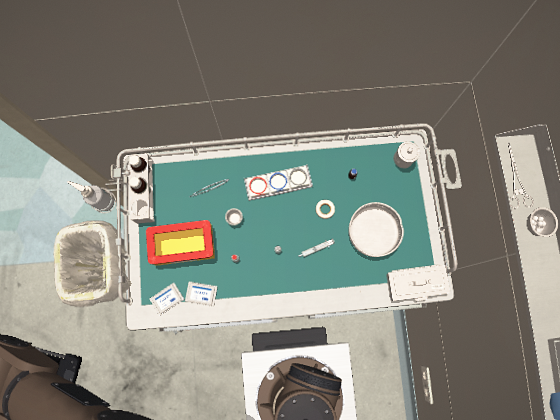

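View pics/scene1.png

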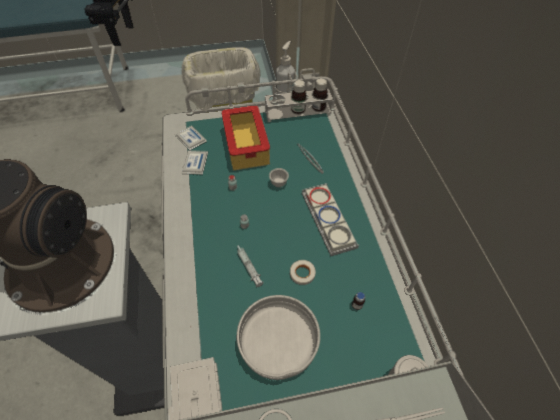

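The top view shows the syringe at px (317,247), forceps (210,187), red/grey/blue vials at (235,258), (278,250), (352,173), wells R/B/G at (258,186), (278,182), (298,178), box (181,243) and dish (376,229). The scene view agrees. Next I move over the syringe, swinging outside the minimum reach.

Call:
apply_moves(dp=[[0.8,-1,0],[0.8,-1,0],[0.8,-1,0],[0.8,-1,0],[0.8,-1,0],[0.8,-1,0],[0.8,-1,0],[0.8,-1,0],[0.8,-1,0],[0.8,-1,0],[0.05,-1,0],[0.05,-1,0],[0.05,-1,0],[0.05,-1,0],[0.05,-1,0],[0.05,-1,0],[0.05,-1,0],[0.05,-1,0],[0.05,-1,0],[0.05,-1,0]], turn=[[0,0,-1],[0,0,-1],[0,0,-1],[0,0,-1],[0,0,-1],[0,0,-1],[0,0,-1],[0,0,-1],[0,0,-1],[0,0,-1],[0,0,-0.8],[0,0,0],[0,0,0],[0,0,0],[0,0,0],[0,0,0],[0,0,0],[0,0,0],[0,0,0],[0,0,0]], grip=[95,95,95,95,95,95,95,95,95,95,95,95,95,95,95,95,95,95,95,95])

```text
clock: 4.6
ee_pos: [0.4366, -0.0029, 0.2318]
eef_rot: [0.58, 0.815, 0.0, 0.0]
ft_force: [-0.4, -0.2, -0.3]
grip_width: 0.999
grasp_force: 0.0
```

```bash
cat >> h.py <<'E'
def meas(p,t,W=None):
    W=cloud(p) if W is None else W
    r=pinpoint(p,t)[:1]; c=cut_out(p,t)[:1]
    print(t,'pin',[(np.round(a['centre'],4),round(a['conf'],2)) for a in r])
    if c:
        m=cv2.erode(c[0]['pixels'].astype(np.uint8),np.ones((3,3)))>0
        q=W[m];q=q[~np.isnan(q[:,0])]
        if len(q)<9: return
        (cx,cy),(w,h),a=cv2.minAreaRect((q[:,:2]*1000).astype(np.float32))
        d=q[:,:2]-q[:,:2].mean(0);e,V=np.linalg.eigh(d.T@d)
        pk=q[q[:,2]>np.percentile(q[:,2],98)-0.006]
        print('  n',len(q),'mean',q.mean(0).round(4),'z',np.percentile(q[:,2],[2,50,98]).round(4),'pca',np.degrees(np.arctan2(V[1,1],V[0,1])).round(1),'rect',np.round([cx,cy,w,h,a],1),'topmean',pk.mean(0).round(4),'conf',round(c[0]['conf'],2))
def state():
    o=get_obs();y=R.from_quat(o['eef_rot']).as_matrix()
    print('t',round(o['clock'],2),'tcp',o['ee_pos'].round(4),'yaw',np.degrees(np.arctan2(y[1,1],y[0,1])).round(1),'tool z',y[:,2].round(3),'f',o['ft_force'].round(1),'grip',round(o['grip_width']*95.1,1),o['grasp_force'])
E
python3 - <<'E'
from h import *
state();p=capture('wrist');save(p,'w1.png');print(p['origin'])
W=cloud(p)
for t in['syringe','vial_grey','vial_red','well_red','well_blue','well_grey']:meas(p,t,W)
E
```

```text
t 4.6 tcp [ 0.4366 -0.0029  0.2318] yaw 19.1 tool z [ 0.001 -0.    -1.   ] f [-0.4 -0.2 -0.3] grip 95.0 0.0
[0.41094515 0.07494416 0.38472353]
syringe pin [(array([ 0.4363, -0.0915, -0.0009]), 0.65)]
  n 739 mean [ 0.4388 -0.0928  0.0159] z [0.0095 0.0166 0.019 ] pca 107.3 rect [439.5 -94.9  16.7 108.1  16.2] topmean [ 0.4372 -0.0873  0.0168] conf 0.61
vial_grey pin [(array([0.4444, 0.0289, 0.0024]), 0.61)]
  n 211 mean [0.4434 0.0266 0.0344] z [0.0178 0.0377 0.0405] pca 176.9 rect [443.5  25.8  17.4  16.3  45.3] topmean [0.4445 0.0251 0.0386] conf 0.5
vial_red pin [(array([0.4279, 0.1541, 0.0006]), 0.7)]
  n 395 mean [0.4292 0.1497 0.0359] z [0.0144 0.0409 0.0447] pca 169.3 rect [429.6 150.8  17.7  19.6  66.4] topmean [0.4297 0.1523 0.0427] conf 0.97
well_red pin []
  n 2274 mean [0.6467 0.0672 0.0171] z [0.0101 0.0174 0.0243] pca -178.3 rect [647.   67.   57.9  55.4   7.1] topmean [0.6455 0.0678 0.0221] conf 0.96
well_blue pin [(array([0.6553, 0.0014, 0.0031]), 0.67)]
  n 2053 mean [0.6542 0.0052 0.017 ] z [0.0088 0.0168 0.0243] pca 175.6 rect [654.9   4.9  58.   55.8   7.6] topmean [0.6528 0.0065 0.0221] conf 0.68
well_grey pin [(array([ 0.6621, -0.0618,  0.0049]), 0.98)]
  n 1045 mean [ 0.6581 -0.05    0.0162] z [0.0103 0.0137 0.0242] pca 144.7 rect [657.3 -52.2  55.1  53.8  82.7] topmean [ 0.6535 -0.0412  0.022 ] conf 0.8
```

View pics/w1.png

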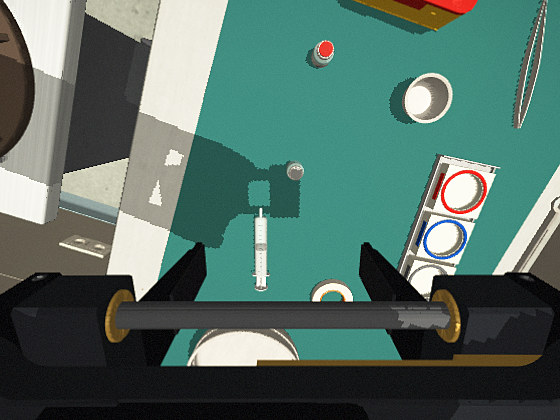

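The wrist view shows the syringe clearly at px (261,250), tip towards the top, with the grey vial at (295,171), red vial (322,52) and tape ring (332,290). The measured heights match the text. Now I grasp the syringe.

Call:
apply_moves(dp=[[0.03,-1,0],[0.03,-1,0],[0.02,-1,0],[0,-0.04,-1],[0,0,-1],[0,0,-1],[0,0,-1],[0,0,-1],[0,0,-1],[0,0,-0.5],[0,0,-0.5],[0,0,0],[0,0,0],[0,0,0],[0,0,0],[0,0,0],[0,0,0],[0,0,0]], turn=[[0,0,-0.4],[0,0,0],[0,0,0],[0,0,0],[0,0,0],[0,0,0],[0,0,0],[0,0,0],[0,0,0],[0,0,0],[0,0,0],[0,0,0],[0,0,0],[0,0,0],[0,0,0],[0,0,0],[0,0,0],[0,0,0]], grip=[50,50,50,50,50,50,50,50,50,50,50,50,10,10,10,10,10,10])

```text
clock: 7.5
ee_pos: [0.4391, -0.0932, 0.022]
eef_rot: [0.594, 0.804, 0.0, 0.0]
ft_force: [-0.2, 0.4, 5.9]
grip_width: 0.186
grasp_force: 30.0
```

Call:
apply_moves(dp=[[0,0,1],[0,0,1],[0,0,1],[0,0,1],[0.1,0.96,0.5],[0.1,0.96,0],[0.1,0.96,0],[0.1,0.96,0],[0.1,0.96,0],[0.1,0.96,0],[0.1,0.96,0],[0.1,0.96,0],[0.1,0.96,0],[0.1,0.96,0],[0.1,0.96,0],[0.1,0.96,0],[0.15,0.96,0],[0.15,0.96,0],[0,0,0]], turn=[[0,0,0],[0,0,0],[0,0,0],[0,0,0],[0,0,-0.5],[0,0,-0.5],[0,0,-0.5],[0,0,-0.5],[0,0,-0.5],[0,0,-0.5],[0,0,-0.4],[0,0,0],[0,0,0],[0,0,0],[0,0,0],[0,0,0],[0,0,0],[0,0,0],[0,0,0]], grip=[10,10,10,10,10,10,10,10,10,10,10,10,10,10,10,10,10,10,10])

```text
clock: 9.88
ee_pos: [0.4838, 0.3113, 0.1563]
eef_rot: [0.706, 0.708, -0.0, -0.0]
ft_force: [0.6, -0.0, 0.9]
grip_width: 0.186
grasp_force: 30.0
```

```bash
python3 - <<'E'
from h import *
state();p=capture('wrist');save(p,'w2.png')
W=cloud(p)
for t in['syringe','sharps_box']:meas(p,t,W)
# lid: red & high
c=p['color'].astype(int);m=(c[...,0]>120)&(c[...,1]<60)&(W[...,2]>0.055)&(W[...,2]<0.075)
q=W[m];print(m.sum(),q.min(0),q.max(0),cv2.minAreaRect((q[:,:2]*1000).astype(np.float32)),np.median(q[:,2]))
E
```

```text
t 9.88 tcp [0.4838 0.3113 0.1563] yaw 0.2 tool z [-0. -0. -1.] f [ 0.6 -0.   0.9] grip 17.7 29.960695803165436
syringe pin [(array([0.4854, 0.3116, 0.1345]), 0.84)]
  n 3654 mean [0.4853 0.321  0.15  ] z [0.1441 0.1508 0.153 ] pca 90.6 rect [481.5 312.6  24.  115.1   1.1] topmean [0.4853 0.3234 0.1508] conf 0.91
sharps_box pin []
  n 18711 mean [0.4865 0.3442 0.0412] z [0.0017 0.0633 0.0653] pca 96.5 rect [486.3 319.1 110.6 178.    1.4] topmean [0.486  0.3524 0.0639] conf 0.83
7448 [0.4288357  0.23277203 0.06120352] [0.54309526 0.40867594 0.06666339] ((486.4908752441406, 320.22735595703125), (110.57543182373047, 175.48928833007812), 1.8568531274795532) 0.0639236748404706
```

View pics/w2.png

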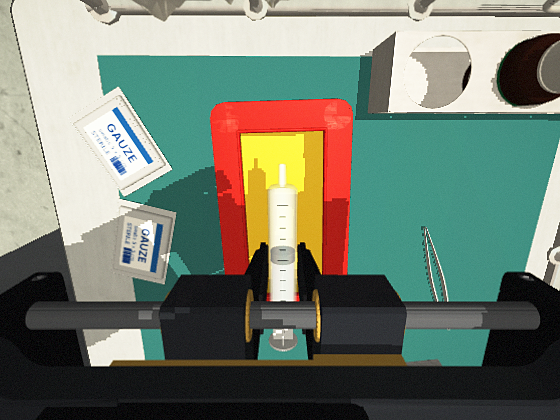

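The wrist view shows the syringe at px (283,250), aligned with the lid slot (x 240–325) and well inside it. I lower it to the slot and release.

Call:
apply_moves(dp=[[0.1,0,-0.7],[0,0,-1],[0,0,-1],[0,0,0],[0,0,0],[0,0,0],[0,0,0],[0,0,0],[0,0,0],[0,0,1],[0,0,1],[0,0,1],[0,0,1],[0,0,0.5],[0,0,0]], turn=[[0,0,0.2],[0,0,0],[0,0,0],[0,0,0],[0,0,0],[0,0,0],[0,0,0],[0,0,0],[0,0,0],[0,0,0],[0,0,0],[0,0,0],[0,0,0],[0,0,0],[0,0,0]], grip=[10,10,10,10,10,32,32,32,32,32,32,32,32,32,32])

```text
clock: 12.0
ee_pos: [0.4871, 0.3102, 0.2111]
eef_rot: [0.7, 0.714, 0.001, 0.0]
ft_force: [0.6, 0.6, -0.3]
grip_width: 0.333
grasp_force: 0.0
```

```bash
python3 - <<'E'
from h import *
state();p=capture('wrist');save(p,'w3.png')
W=cloud(p)
for t in['syringe','forceps']:meas(p,t,W)
E
```

```text
t 12.0 tcp [0.4871 0.3102 0.2111] yaw 1.1 tool z [ 0.001  0.001 -1.   ] f [ 0.6  0.6 -0.3] grip 31.7 0.0
syringe pin [(array([0.4876, 0.3124, 0.0013]), 0.81)]
  n 929 mean [0.4896 0.3095 0.0191] z [0.0125 0.0198 0.0219] pca 87.5 rect [490.1 306.5 103.7  17.   86.3] topmean [0.4898 0.3148 0.0198] conf 0.57
forceps pin [(array([0.6567, 0.2222, 0.0011]), 0.73)]
  n 23 mean [0.6721 0.1976 0.0064] z [0.0043 0.0064 0.0082] pca 112.0 rect [666.8 208.7   7.8  68.9  26.7] topmean [0.6721 0.1976 0.0064] conf 0.62
```

View pics/w3.png

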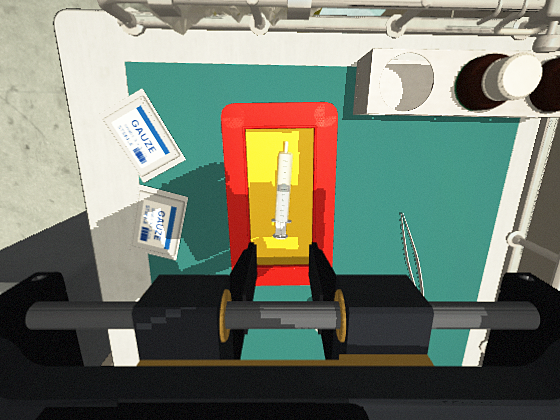

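The syringe lies inside the box, px (283,190). Next I take a closer look at the forceps.

Call:
apply_moves(dp=[[0.93,-0.95,0],[0.93,-0.95,0],[0.93,-0.95,0],[0.93,-0.95,0],[0.93,-0.95,0],[0.93,-0.95,0],[0,0,0]], turn=[[0,0,0.6],[0,0,0.6],[0,0,0.6],[0,0,0.6],[0,0,0.5],[0,0,0.5],[0,0,0]], grip=[40,40,40,40,40,40,40])

```text
clock: 13.12
ee_pos: [0.6555, 0.137, 0.2092]
eef_rot: [0.588, 0.809, -0.0, -0.0]
ft_force: [-0.6, 1.0, -1.0]
grip_width: 0.42
grasp_force: 0.0
```

```bash
python3 - <<'E'
from h import *
state();p=capture('wrist');save(p,'w4.png')
W=cloud(p)
for t in['forceps','well_red','well_blue','vial_red']:meas(p,t,W)
c=cut_out(p,'forceps')
if c:
    v,u=np.nonzero(c[0]['pixels']); print('px',u.min(),u.max(),v.min(),v.max())
    q=W[c[0]['pixels']];q=q[np.isfinite(q[:,0])&(q[:,2]>0.003)]
    vx,vy,x0,y0=cv2.fitLine(q[:,:2].astype(np.float32),cv2.DIST_HUBER,0,1e-4,1e-4).ravel()
    s=(q[:,:2]-[x0,y0])@[vx,vy]; s0,s1=np.percentile(s,[.5,99.5]);print('axis',np.degrees(np.arctan2(vy,vx)),'len',s1-s0,'mid',x0+vx*(s0+s1)/2,y0+vy*(s0+s1)/2)
E
```

```text
t 13.12 tcp [0.6555 0.137  0.2092] yaw 18.0 tool z [-0.001 -0.    -1.   ] f [-0.6  1.  -1. ] grip 40.0 0.0
forceps pin [(array([ 0.6553,  0.2213, -0.001 ]), 0.63)]
  n 36 mean [0.6593 0.2251 0.0065] z [0.0013 0.0074 0.0094] pca 109.0 rect [665.8 202.8  11.1  91.8  18.9] topmean [0.6583 0.2282 0.0071] conf 0.74
well_red pin [(array([0.6477, 0.068 , 0.0022]), 0.89)]
  n 1662 mean [0.6519 0.0724 0.0168] z [0.0106 0.0149 0.0242] pca 129.4 rect [649.1  68.5  54.8  56.2   7. ] topmean [0.6525 0.0765 0.0222] conf 0.67
well_blue pin [(array([0.6544, 0.0008, 0.0023]), 0.75)]
  n 520 mean [ 0.6779 -0.0729  0.017 ] z [0.0107 0.016  0.0245] pca -141.9 rect [676.5 -66.6  35.2  37.4   4.5] topmean [ 0.6826 -0.0736  0.0221] conf 0.65
vial_red pin [(array([ 0.6616, -0.0597,  0.0018]), 0.73)]
  n 547 mean [0.4359 0.1553 0.0307] z [0.0081 0.0304 0.0445] pca 114.3 rect [433.6 155.   15.6  18.6  54. ] topmean [0.4329 0.1545 0.0424] conf 0.93
px 302 314 58 180
axis -69.80964 len 0.13064380308014797 mid 0.6600240451553481 0.220881608023415
```

View pics/w4.png

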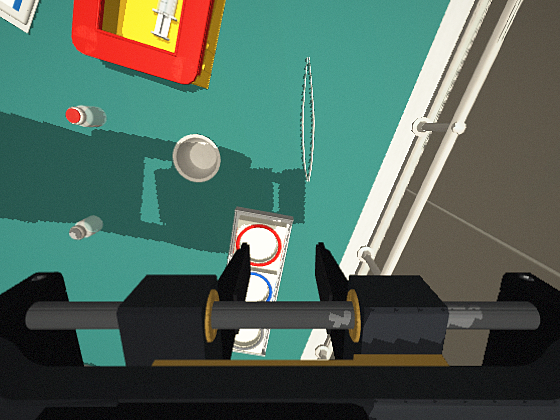

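```bash
python3 - <<'E'
from h import *
p=capture('wrist');W=cloud(p)
K=np.array(p['intrinsics'],float);M=R.from_quat(p['orientation']).as_matrix();o=np.array(p['origin'])
n=cv2.undistortPoints(np.array([[[308,58.]],[[308,119]],[[308,180]],[[302,119]],[[314,119]]]),K,np.array(p['dist'],float)).reshape(-1,2)
d=np.c_[n[:,0],-n[:,1],-np.ones(5)]@M.T
P=o+d*((0.006-o[2])/d[:,2])[:,None];print(P.round(4),(P[0]+P[2])[:2]/2,np.degrees(np.arctan2(*(P[0]-P[2])[1::-1])))
q=W[np.isfinite(W[...,0])];
for y in np.arange(0.0,.4,.05):
    s=q[(abs(q[:,1]-y)<.025)&(q[:,0]>.68)&(q[:,2]>.03)&(q[:,2]<.2)];
    if len(s):print(y.round(2),s[:,0].min().round(3),np.percentile(s[:,2],[5,95]).round(3))
E
```

```text
[[0.6366 0.2857 0.006 ]
 [0.6575 0.2271 0.006 ]
 [0.6809 0.1614 0.006 ]
 [0.651  0.225  0.006 ]
 [0.6639 0.2292 0.006 ]] [0.65873011 0.22352841] 109.60747003339675
0.05 0.843 [0.12  0.147]
0.1 0.775 [0.04  0.156]
0.15 0.775 [0.041 0.15 ]
0.2 0.774 [0.044 0.163]
0.25 0.775 [0.039 0.132]
0.3 0.774 [0.036 0.1  ]
0.35 0.774 [0.033 0.084]
```

The wrist view shows the forceps vertical at px (302–314, 57–181), and the rail (x ≥ 0.774) clears the gripper body. I grasp them.

Call:
apply_moves(dp=[[0.1,0.95,0],[0,0.95,0],[0,0.95,0],[0,0,-1],[0,0,-1],[0,0,-1],[0,0,-1],[0,0,-1],[0,0,-0.7],[0,0,-0.4],[0,0,-0.2],[0,0,0],[0,0,0],[0,0,0],[0,0,0],[0,0,0],[0,0,0]], turn=[[0,0,0.3],[0,0,0],[0,0,0],[0,0,0],[0,0,0],[0,0,0],[0,0,0],[0,0,0],[0,0,0],[0,0,0],[0,0,0],[0,0,0],[0,0,0],[0,0,0],[0,0,0],[0,0,0],[0,0,0]], grip=[40,40,40,40,40,40,40,40,40,40,40,40,5,5,5,5,5])

```text
clock: 15.8
ee_pos: [0.6575, 0.2246, 0.0219]
eef_rot: [0.576, 0.817, 0.0, 0.0]
ft_force: [-1.3, 0.5, 2.6]
grip_width: 0.11
grasp_force: 30.0
```

Call:
apply_moves(dp=[[0,0,1],[0,0,1],[0,0,1],[0,0,1],[0,0,0.6],[0,0,0]], turn=[[0,0,0],[0,0,0],[0,0,0],[0,0,0],[0,0,0],[0,0,0]], grip=[5,5,5,5,5,5])

```text
clock: 16.55
ee_pos: [0.6577, 0.2247, 0.1605]
eef_rot: [0.576, 0.817, 0.001, 0.001]
ft_force: [1.1, -0.2, 0.1]
grip_width: 0.112
grasp_force: 30.0
```

```bash
python3 - <<'E'
from h import *
from scipy.optimize import least_squares
state()
for n in['scene','top']:
    p=capture(n);W=cloud(p);c=cut_out(p,'dish')[0]['pixels']
    m=cv2.dilate(c.astype(np.uint8),np.ones((5,5)))>0
    q=W[m&np.isfinite(W[...,0])];q=q[(q[:,2]>.041)&(q[:,2]<.055)]
    f=least_squares(lambda a:np.hypot(q[:,0]-a[0],q[:,1]-a[1])-a[2],[.472,-.276,.08],loss='soft_l1',f_scale=.002).x
    fl=W[m&np.isfinite(W[...,0])];fl=fl[np.hypot(*(fl[:,:2]-f[:2]).T)<.06]
    print(n,len(q),f.round(4),'floor z',np.median(fl[:,2]).round(4))
    # tall stuff between
    meas(p,'vial_blue',W)
E
```

```text
t 16.55 tcp [0.6577 0.2247 0.1605] yaw 19.6 tool z [ 0.002  0.    -1.   ] f [ 1.1 -0.2  0.1] grip 10.7 29.998112618923187
scene 645 [ 0.4742 -0.2752  0.08  ] floor z 0.0026
vial_blue pin [(array([ 0.6608, -0.2299,  0.0028]), 0.77)]
  n 121 mean [ 0.653  -0.2348  0.0395] z [0.0188 0.0417 0.0518] pca 120.2 rect [ 654.3 -232.7   17.9   21.    46.1] topmean [ 0.6551 -0.2319  0.0492] conf 0.52
top 249 [ 0.4724 -0.275   0.0802] floor z 0.0015
vial_blue pin [(array([ 0.6613, -0.2305,  0.0041]), 0.6)]
  n 40 mean [ 0.6527 -0.2271  0.0389] z [0.0165 0.0418 0.0521] pca 62.6 rect [ 653.4 -227.7   15.3   14.9   28.2] topmean [ 0.6546 -0.2293  0.0491] conf 0.49
```

Call:
apply_moves(dp=[[-0.363,-0.98,0],[-0.363,-0.98,0],[-0.363,-0.98,0],[-0.363,-0.98,0],[-0.363,-0.98,0],[-0.363,-0.98,0],[-0.363,-0.98,0],[-0.363,-0.98,0],[-0.363,-0.98,0],[-0.363,-0.98,0],[-0.363,-0.98,0],[-0.363,-0.98,0],[-0.363,-0.98,0],[-0.363,-0.98,0],[-0.363,-0.98,0],[-0.363,-0.98,0],[-0.363,-0.98,0],[0,0,0],[0,0,0]], turn=[[0,0,0],[0,0,0],[0,0,0],[0,0,0],[0,0,0],[0,0,0],[0,0,0],[0,0,0],[0,0,0],[0,0,0],[0,0,0],[0,0,0],[0,0,0],[0,0,0],[0,0,0],[0,0,0],[0,0,0],[0,0,0],[0,0,0]], grip=[5,5,5,5,5,5,5,5,5,5,5,5,5,5,5,5,5,5,5])

```text
clock: 19.32
ee_pos: [0.4723, -0.2748, 0.1595]
eef_rot: [0.576, 0.817, 0.0, -0.0]
ft_force: [0.2, 0.5, 0.1]
grip_width: 0.11
grasp_force: 30.0
```

```bash
python3 - <<'E'
from h import *
state();p=capture('wrist');save(p,'w5.png');W=cloud(p);meas(p,'forceps',W)
c=cut_out(p,'forceps')
if c:
    q=W[c[0]['pixels']];q=q[np.isfinite(q[:,0])&(q[:,2]>.12)];print(q.min(0),q.max(0))
E
```

```text
t 19.32 tcp [ 0.4723 -0.2748  0.1595] yaw 19.6 tool z [-0.  0. -1.] f [0.2 0.5 0.1] grip 10.4 29.998214542865753
forceps pin []
  n 45 mean [ 0.5037 -0.3577  0.1118] z [-0.0006  0.1433  0.1464] pca 108.9 rect [ 505.  -362.4    6.2  209.7   18.2] topmean [ 0.4936 -0.3287  0.1443] conf 0.68
[ 0.47396721 -0.34037979  0.13831155] [ 0.49790811 -0.25978382  0.14660418]
```

View pics/w5.png

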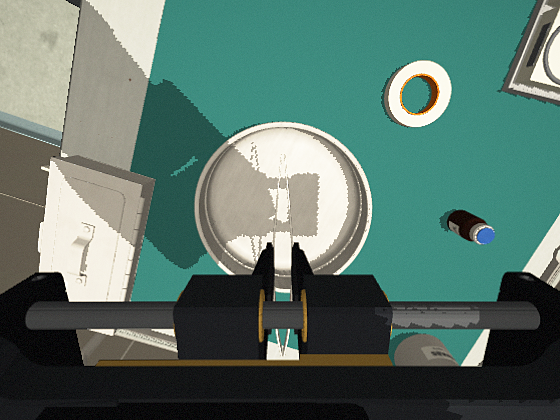

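```bash
python3 - <<'E'
from h import *
for n in['wrist','scene']:
    W=cloud(capture(n));q=W[np.isfinite(W[...,0])]
    s=q[(q[:,0]>.3)&(q[:,0]<.42)&(q[:,1]<-.28)&(q[:,1]>-.45)&(q[:,2]>.01)&(q[:,2]<.2)]
    s=s[np.hypot(s[:,0]-.473,s[:,1]+.275)>.09]
    if len(s): print(n,len(s),np.percentile(s,[1,50,99],0).round(3))
E
```

```text
wrist 7641 [[ 0.3   -0.434  0.011]
 [ 0.324 -0.358  0.037]
 [ 0.349 -0.296  0.051]]
scene 1423 [[ 0.301 -0.392  0.035]
 [ 0.323 -0.348  0.038]
 [ 0.347 -0.295  0.054]]
```

The forceps hang at px (282,152–355), over the middle of the dish. The neighbouring box is only 54 mm high, so the gripper clears it. I lower and release.

Call:
apply_moves(dp=[[0,0.07,-1],[0,0,-1],[0,0,-1],[0,0,-0.8],[0,0,-0.4],[0,0,-0.3],[0,0,0],[0,0,0],[0,0,0],[0,0,0],[0,0,0],[0,0,1],[0,0,1],[0,0,1],[0,0,1],[0,0,1],[0,0,0]], turn=[[0,0,0],[0,0,0],[0,0,0],[0,0,0],[0,0,0],[0,0,0],[0,0,0],[0,0,0],[0,0,0],[0,0,0],[0,0,0],[0,0,0],[0,0,0],[0,0,0],[0,0,0],[0,0,0],[0,0,0]], grip=[5,5,5,5,5,5,5,5,30,30,30,30,40,40,40,40,40])

```text
clock: 21.75
ee_pos: [0.4729, -0.2736, 0.1766]
eef_rot: [0.576, 0.817, -0.0, 0.002]
ft_force: [0.3, -0.7, -0.9]
grip_width: 0.421
grasp_force: 0.0
```

```bash
python3 - <<'E'
from h import *
state();p=capture('wrist');save(p,'w6.png');W=cloud(p);meas(p,'forceps',W);meas(p,'vial_blue',W)
E
```

```text
t 21.75 tcp [ 0.4729 -0.2736  0.1766] yaw 19.6 tool z [ 0.003 -0.002 -1.   ] f [ 0.3 -0.7 -0.9] grip 40.0 0.0
forceps pin [(array([ 0.4712, -0.2756, -0.0018]), 0.69)]
vial_blue pin [(array([ 0.6575, -0.2347,  0.0032]), 0.86)]
  n 797 mean [ 0.6522 -0.2302  0.0331] z [0.006  0.0338 0.0495] pca 78.5 rect [ 655.3 -231.1   19.7   21.1   26.3] topmean [ 0.656  -0.231   0.0476] conf 0.89
```

View pics/w6.png

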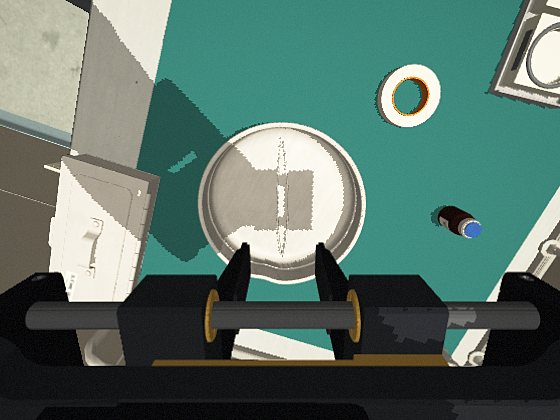

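The forceps lie on the dish floor at px (281,137–258), centred. Next is the blue vial, px (460,222).

Call:
apply_moves(dp=[[0.876,0.2,0],[0.876,0.2,0],[0.876,0.2,0],[0.876,0.2,0],[0.876,0.2,0],[0.876,0.2,0],[0.876,0.2,0],[0,0,-0.9],[0,0,-1],[0,0,-1],[0,0,-1],[0,0,-0.5],[0,0,-0.25],[0,0,0],[0,0,0],[0,0,0],[0,0,0],[0,0,0],[0,0,0]], turn=[[0,0,0],[0,0,0],[0,0,0],[0,0,0],[0,0,0],[0,0,0],[0,0,0],[0,0,0],[0,0,0],[0,0,0],[0,0,0],[0,0,0],[0,0,0],[0,0,0],[0,0,0],[0,0,0],[0,0,0],[0,0,0],[0,0,0]], grip=[55,55,55,55,55,55,55,55,55,55,55,55,55,55,15,15,15,15,15])

```text
clock: 24.38
ee_pos: [0.6563, -0.2312, 0.0355]
eef_rot: [0.576, 0.817, 0.0, 0.0]
ft_force: [0.1, 0.1, 2.6]
grip_width: 0.248
grasp_force: 30.0
```

Call:
apply_moves(dp=[[0,0,1],[0,0,1],[0,0,1],[0,0.98,0.2],[0,0.98,0],[0,0.98,0],[0,0.98,0],[0,0.98,0],[0,0.98,0],[0,0.98,0],[-0.04,0.98,0],[0,0,0],[0,0,-0.8],[0,0,-1],[0,0,-0.6],[0,0,-0.2],[0,0,0],[0,0,0]], turn=[[0,0,0],[0,0,0],[0,0,0],[0,0,0],[0,0,0],[0,0,0],[0,0,0],[0,0,0],[0,0,0],[0,0,0],[0,0,0],[0,0,0],[0,0,0],[0,0,0],[0,0,0],[0,0,0],[0,0,0],[0,0,0]], grip=[15,15,15,15,15,15,15,15,15,15,15,15,15,15,15,15,15,15])

```text
clock: 26.62
ee_pos: [0.6555, 0.0039, 0.0541]
eef_rot: [0.576, 0.817, 0.0, 0.001]
ft_force: [0.4, -0.2, 0.4]
grip_width: 0.249
grasp_force: 30.0
```

```bash
python3 - <<'E'
from h import *
state();p=capture('scene')
cv2.imwrite('pics/s2.png',cv2.resize(p['color'][120:300,210:410,::-1],None,fx=3,fy=3))
E
```

```text
t 26.62 tcp [0.6555 0.0039 0.0541] yaw 19.6 tool z [ 0.001 -0.    -1.   ] f [ 0.4 -0.2  0.4] grip 23.6 29.964335506228963
```

View pics/s2.png

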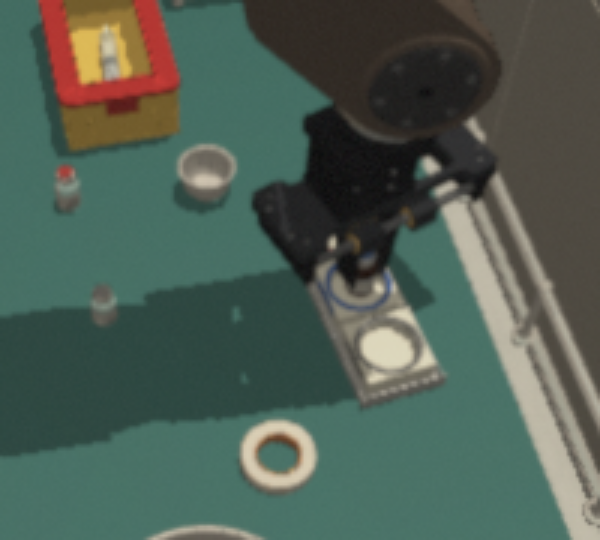

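The vial is centred over the blue collar, about 5 mm up. I lower the rest and release, rise, and go on to the grey vial.

Call:
apply_moves(dp=[[0,0,-0.17],[0,0,0],[0,0,0],[0,0,0],[0,0,0],[0,0,0],[0,0,1],[0,0,1],[0,0,1],[0,0,0.8],[0,0,0]], turn=[[0,0,0],[0,0,0],[0,0,0],[0,0,0],[0,0,0],[0,0,0],[0,0,0],[0,0,0],[0,0,0],[0,0,0],[0,0,0]], grip=[15,15,15,40,40,40,40,40,40,40,40])

```text
clock: 28.05
ee_pos: [0.6557, 0.004, 0.1638]
eef_rot: [0.576, 0.817, 0.001, 0.001]
ft_force: [0.8, -0.3, -0.1]
grip_width: 0.419
grasp_force: 0.0
```

```bash
python3 - <<'E'
from h import *
state();p=capture('wrist');save(p,'w7.png');W=cloud(p)
for t in ['vial_blue','vial_grey','vial_red']:meas(p,t,W)
p=capture('scene');W=cloud(p)
for t in ['vial_blue','vial_grey','vial_red']:meas(p,t,W)
E
```

```text
t 28.05 tcp [0.6557 0.004  0.1638] yaw 19.6 tool z [ 0.003 -0.    -1.   ] f [ 0.8 -0.3 -0.1] grip 39.8 0.0
vial_blue pin [(array([ 0.6589, -0.0024,  0.0158]), 0.64)]
  n 572 mean [0.6551 0.0081 0.0519] z [0.0251 0.0577 0.0616] pca 46.4 rect [655.4   6.5  19.8  20.   74.3] topmean [0.6562 0.0053 0.0598] conf 0.59
vial_grey pin [(array([4.414e-01, 2.440e-02, 4.000e-04]), 0.66)]
  n 749 mean [0.4503 0.0256 0.0274] z [0.0062 0.0276 0.0401] pca 117.7 rect [447.6  24.9  17.2  18.2   2.3] topmean [0.4475 0.0245 0.0382] conf 0.89
vial_red pin [(array([ 0.4744, -0.2754, -0.0026]), 0.57)]
vial_blue pin [(array([0.6543, 0.0034, 0.0123]), 0.42)]
  n 96 mean [ 0.6541 -0.0037  0.0456] z [0.0234 0.0455 0.0638] pca 161.6 rect [654.7  -2.5  15.   18.3  51.3] topmean [ 6.545e-01 -3.000e-04  6.220e-02] conf 0.57
vial_grey pin [(array([ 0.4457,  0.0265, -0.0061]), 0.56)]
vial_red pin [(array([ 0.4319,  0.1533, -0.0009]), 0.51)]
```

Call:
apply_moves(dp=[[-0.878,0.09,0],[-0.878,0.09,0],[-0.878,0.09,0],[-0.878,0.09,0],[-0.878,0.09,0],[-0.878,0.09,0],[-0.878,0.09,0],[-0.878,0.09,0],[0,0,-0.8],[0,0,-1],[0,0,-1],[0,0,-0.8],[0,0,-0.4],[0,0,-0.3],[0,0,0],[0,0,0],[0,0,0],[0,0,0],[0,0,0],[0,0,0]], turn=[[0,0,0],[0,0,0],[0,0,0],[0,0,0],[0,0,0],[0,0,0],[0,0,0],[0,0,0],[0,0,0],[0,0,0],[0,0,0],[0,0,0],[0,0,0],[0,0,0],[0,0,0],[0,0,0],[0,0,0],[0,0,0],[0,0,0],[0,0,0]], grip=[55,55,55,55,55,55,55,55,55,55,55,55,55,55,55,12,12,12,12,12])

```text
clock: 31.25
ee_pos: [0.4444, 0.0257, 0.0332]
eef_rot: [0.576, 0.817, 0.0, 0.0]
ft_force: [-0.6, -0.4, 2.4]
grip_width: 0.207
grasp_force: 30.0
```

Call:
apply_moves(dp=[[0,0,1],[0,0,1],[0,0,1.0],[0.91,-0.355,0.1],[0.91,-0.355,0],[0.91,-0.355,0],[0.91,-0.355,0],[0.91,-0.355,0],[0.91,-0.355,0],[0.91,-0.355,0],[0.91,-0.355,0],[0,0,0],[0,0,-0.8],[0,0,-1],[0,0,-0.5],[0,0,-0.2],[0,0,-0.18],[0,0,0],[0,0,0]], turn=[[0,0,0],[0,0,0],[0,0,0],[0,0,0],[0,0,0],[0,0,0],[0,0,0],[0,0,0],[0,0,0],[0,0,0],[0,0,0],[0,0,0],[0,0,0],[0,0,0],[0,0,0],[0,0,0],[0,0,0],[0,0,0],[0,0,0]], grip=[12,12,12,12,12,12,12,12,12,12,12,12,12,12,12,12,12,12,12])

```text
clock: 33.62
ee_pos: [0.6629, -0.0596, 0.0463]
eef_rot: [0.576, 0.817, 0.0, 0.0]
ft_force: [0.6, 0.5, 0.4]
grip_width: 0.2
grasp_force: 30.0
```

Call:
apply_moves(dp=[[0,0,0],[0,0,0],[0,0,0],[0,0,1],[0,0,1],[0,0,1],[0,0,1],[0,0,0]], turn=[[0,0,0],[0,0,0],[0,0,0],[0,0,0],[0,0,0],[0,0,0],[0,0,0],[0,0,0]], grip=[40,40,40,40,40,40,40,40])

```text
clock: 34.62
ee_pos: [0.6635, -0.0596, 0.168]
eef_rot: [0.576, 0.817, 0.001, 0.002]
ft_force: [-0.1, 0.1, -0.0]
grip_width: 0.418
grasp_force: 0.0
```

```bash
python3 - <<'E'
from h import *
state();p=capture('wrist');save(p,'w8.png');W=cloud(p)
for t in ['vial_blue','vial_grey','vial_red']:meas(p,t,W)
E
```

```text
t 34.62 tcp [ 0.6635 -0.0596  0.168 ] yaw 19.6 tool z [ 0.004 -0.001 -1.   ] f [-0.1  0.1 -0. ] grip 39.8 0.0
vial_blue pin [(array([ 0.6564, -0.0009,  0.0154]), 0.85)]
  n 506 mean [0.6554 0.0044 0.0571] z [0.044  0.0597 0.0618] pca 73.3 rect [655.4   3.7  21.8  19.2  81.5] topmean [0.6562 0.0037 0.0598] conf 0.59
vial_grey pin [(array([ 0.662 , -0.0584,  0.0128]), 0.97)]
  n 390 mean [ 0.663  -0.0571  0.0438] z [0.0228 0.0483 0.0525] pca -149.4 rect [663.7 -58.6  16.8  18.8  78.3] topmean [ 0.6637 -0.0595  0.0505] conf 0.84
vial_red pin [(array([ 4.745e-01, -2.767e-01, -1.000e-04]), 0.74)]
```

View pics/w8.png

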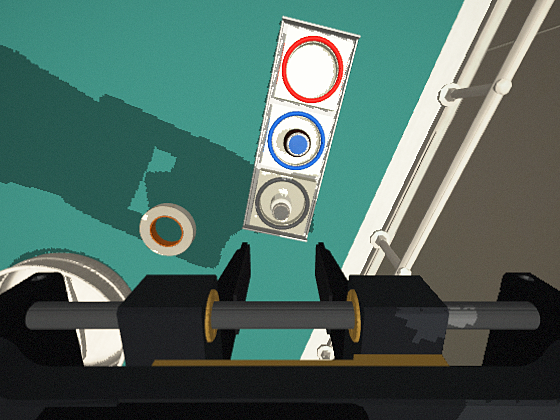

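Blue at px (297,143) and grey at (282,208) stand upright in their wells. Now the red vial.

Call:
apply_moves(dp=[[-0.975,0.886,0],[-0.975,0.886,0],[-0.975,0.886,0],[-0.975,0.886,0],[-0.975,0.886,0],[-0.975,0.886,0],[-0.975,0.886,0],[-0.975,0.886,0],[0,0,-0.8],[0,0,-1],[0,0,-1],[0,0,-0.8],[0,0,-0.5],[0,0,-0.3],[0,0,0],[0,0,0],[0,0,0],[0,0,0],[0,0,0],[0,0,0]], turn=[[0,0,0],[0,0,0],[0,0,0],[0,0,0],[0,0,0],[0,0,0],[0,0,0],[0,0,0],[0,0,0],[0,0,0],[0,0,0],[0,0,0],[0,0,0],[0,0,0],[0,0,0],[0,0,0],[0,0,0],[0,0,0],[0,0,0],[0,0,0]], grip=[55,55,55,55,55,55,55,55,55,55,55,55,55,55,55,12,12,12,12,12])

```text
clock: 37.48
ee_pos: [0.4288, 0.1531, 0.0338]
eef_rot: [0.576, 0.817, 0.0, 0.0]
ft_force: [-0.5, -1.1, 3.8]
grip_width: 0.217
grasp_force: 30.0
```

Call:
apply_moves(dp=[[0,0,1],[0,0,1],[0,0,1.0],[0.908,-0.357,0.1],[0.908,-0.357,0],[0.908,-0.357,0],[0.908,-0.357,0],[0.908,-0.357,0],[0.908,-0.357,0],[0.908,-0.357,0],[0.908,-0.357,0],[0,0,0],[0,0,-0.8],[0,0,-1],[0,0,-0.5],[0,0,-0.2],[0,0,-0.18],[0,0,0],[0,0,0]], turn=[[0,0,0],[0,0,0],[0,0,0],[0,0,0],[0,0,0],[0,0,0],[0,0,0],[0,0,0],[0,0,0],[0,0,0],[0,0,0],[0,0,0],[0,0,0],[0,0,0],[0,0,0],[0,0,0],[0,0,0],[0,0,0],[0,0,0]], grip=[12,12,12,12,12,12,12,12,12,12,12,12,12,12,12,12,12,12,12])

```text
clock: 39.85
ee_pos: [0.6468, 0.0674, 0.0469]
eef_rot: [0.576, 0.817, 0.0, 0.0]
ft_force: [0.8, -0.8, -0.5]
grip_width: 0.214
grasp_force: 30.0
```

Call:
apply_moves(dp=[[0,0,0],[0,0,0],[0,0,0],[0,0,1],[0,0,1],[0,0,1],[0,0,1],[-0.3,-1,0.5],[-0.3,-1,0],[-0.3,-1,0],[-0.3,-1,0],[0,0,0],[0,0,0]], turn=[[0,0,0],[0,0,0],[0,0,0],[0,0,0],[0,0,0],[0,0,0],[0,0,0],[0,0,0],[0,0,0],[0,0,0],[0,0,0],[0,0,0],[0,0,0]], grip=[40,40,40,40,40,40,40,40,40,40,40,40,40])

```text
clock: 41.48
ee_pos: [0.6108, -0.0522, 0.1813]
eef_rot: [0.576, 0.817, 0.0, 0.0]
ft_force: [-0.4, -0.5, 0.1]
grip_width: 0.422
grasp_force: 0.0
```

```bash
python3 - <<'E'
from h import *
state();p=capture('wrist');save(p,'w9.png');W=cloud(p)
for t in ['vial_blue','vial_grey','vial_red']:meas(p,t,W)
p=capture('scene')
for t in['syringe','forceps']:print(t,[(a['centre'].round(3),a['conf']) for a in pinpoint(p,t)])
E
```

```text
t 41.48 tcp [ 0.6108 -0.0522  0.1813] yaw 19.6 tool z [ 0.  0. -1.] f [-0.4 -0.5  0.1] grip 40.1 0.0
vial_blue pin [(array([ 0.6538, -0.0032,  0.0131]), 0.73)]
  n 526 mean [0.6526 0.0046 0.0535] z [0.0303 0.0585 0.0617] pca 80.2 rect [654.    3.9  21.3  19.3  83.4] topmean [0.6551 0.0039 0.0598] conf 0.89
vial_grey pin [(array([ 0.6615, -0.0605,  0.0141]), 0.58)]
vial_red pin [(array([0.6481, 0.0691, 0.0116]), 0.68)]
  n 525 mean [0.6446 0.0654 0.0472] z [0.0228 0.0526 0.0564] pca 69.3 rect [645.2  66.4  18.2  17.4  72.6] topmean [0.6468 0.0673 0.0546] conf 0.6Traceback (most recent call last):
  File "<stdin>", line 5, in <module>
AttributeError: 'list' object has no attribute 'round'. Did you mean: 'count'?
```

View pics/w9.png

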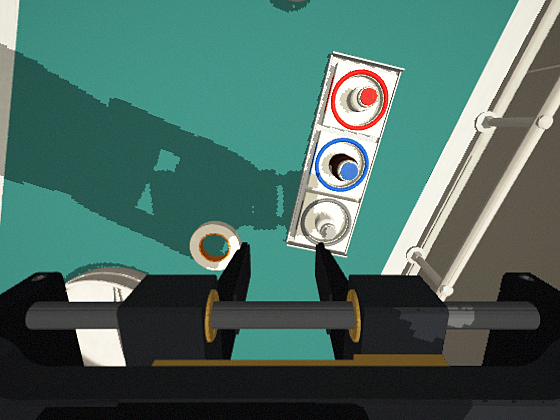

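All three vials stand in their matching wells, with caps at px (368,96), (349,170) and (328,229). The gripper is open and clear of everything, so I hand in.

```bash
python3 -c "from cell import *; print(job_done())"
```

```text
the job is handed in; nothing more can be done
None
```

The job is handed in at about 41 s on the robot's clock: the syringe went first and lies inside the sharps box, the forceps lie flat in the middle of the dish, the three vials stand upright in their matching wells, and the gripper is open and clear; I last saw the syringe and forceps just after placing each one.

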